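Shut the parts tray over the watch movement

TASK

Two matching boxwood parts trays stand open on the watch repairer's bench, and one of them holds a small brass watch movement in its compartment. Slide that tray's cover fully shut over the movement by its brass knob and let go; leave the empty tray's cover as it is.

Things in the scene. Friction and masses are not known exactly. Their poses are not given: they have to be found in the camera images.
- tray_cover (a joint): Opening of the sliding cover on the tray that HOLDS THE MOVEMENT: 0 = shut against its stop, 0.09 m = fully open; starts at 0.062 to 0.088. Slides level, friction about 1.5 N, no spring, stays where left. The fixed boxwood tray is 92 mm wide, 200 long (along the slide), 36 high over its rails; half is a solid deck where the open cover parks, half a compartment 64 x 60 mm, 24 deep.
- cover_knob (a point): Top centre of the brass knob on that cover: an upright cylinder 20 mm across, 30 tall, its top 64 mm above the worktop. It moves with the cover, a darker brown board 78 x 84 (along the slide) x 4 mm, top at 34 mm, knob in its middle; shut, it is centred over the compartment. Axes: z up; y along the slide, +y SHUTS the cover; x across the tray.
- movement: The loose brass watch movement lying in the compartment: a disc 36 mm in diameter, about 9 mm high with small steel and brass wheels on top, 30 g. Origin: centre of its underside, 6 mm above the worktop, which is the compartment's floor. The shut cover clears it by 15 mm.
- spare_knob (a point): Top centre of the brass knob on the cover of the other, EMPTY tray, alike in every size and also open at the start; same axes. Leave it where it is.
There are look-alikes about, which are no part of the job. What is shaped like the part that bears tray_cover but turquoise is not meant. There is more than one size of the movement; the one meant has the size given above.

How it is judged (in metres and radians):
At the end, for the whole second after the job is handed in: The cover of the tray with the movement is shut to within 10 mm of its end stop and at rest, with the movement still in the compartment under it, and the empty tray's cover is within 12 mm of where it started (value of joint tray_cover below 0.01 m and velocity of joint tray_cover between -0.01 and 0.01 m/s and horizontal distance between movement and cover_knob below 0.045 m and height (world z) of movement below 0.022 m and distance of spare_knob from where it was at the start of the episode below 0.012 m); the robot touches nothing.
It fails at once if the empty tray's cover is moved by more than 12 mm (distance of spare_knob from where it was at the start of the episode above 0.012 m).
It also fails if it takes over 34 s, if anything falls off the work surface, if the arm or the gripper's body presses on something with over 40 N, if the wrist force passes 120 N, or if a joint passes its speed limit or range.

ROBOT

A 6-joint arm with a two-finger parallel gripper is mounted at the origin on the work surface. World frame = base frame: x ahead of the robot, y to its left, z up, the work surface at z = 0. Lengths are in mm, angles in rad, forces in N, time in s.
With the tool pointing down it reaches from about 275 to 1000 mm from the base axis. Payload 8.4 kg.
Tool frame: the origin (TCP) lies between the finger pads; the fingertips stand r.finger_overhang ahead of it and the grasp point (between the pads) is the TCP (r.finger_overhang is the distance from the TCP to the fingertips, in mm); z points along the fingers, y is the line along which they close (so a half turn about z gives the same grasp; the last joint's range is limited). The gripper opens to 85 mm and grips with 20 to 120 N. Pads are 22 mm wide; open, the fingers measure 114 mm over their backs; the gripper's body (76 mm by 85 mm) begins 54 mm behind the grasp point. The pads swing forward as they close: fully open they stand 13 mm farther back than shut.
Start: joints at [-0.002, 0.353, 1.633, -0, 1.155, -0.002], TCP at [625.002, -0, 250.281] pointing down, gripper open.
Joint ranges: [-2.63, 2.63], [-0.92, 2.1], [0.06, 2.66], [-1.3, 4.44], [0, 2.69], [-3.02, 3.02]. Speed limits (rad/s): [2.22, 2.22, 2.79, 3.14, 3.14, 3.14].

INTERFACE

Orientations are given as [roll, pitch, yaw] about the fixed x, y, z axes, in that order (R = Rz(yaw) Ry(pitch) Rx(roll)).
In Python, from rig import r, cams, sign_off gives the robot as it stands.
- The arm moves only by the shell command python3 -m crank 'ROWS' [FORCE]. ROWS is JSON, a list of rows, each a list of 7 numbers: the shift along the tool's x, y, z in m, then the turn, a rotation vector about the tool's x, y, z in rad, then the closure, from 0 (fully open) to 1 (shut). In form: [[dx, dy, dz, ax, ay, az, gripper], ...]. A call has 1 to 5 rows; each row is the pose to reach, as a shift and turn from the pose commanded when the call began, along the tool's axes at that moment; what a row does not reach only later rows make up. A row lasts 1/10 s, in which the tool goes at most 50 mm and 8.59 degrees, less where a joint would pass 70% of its speed; a pose out of reach is approached as far as the arm can. A call with a gripper value outside its range is refused whole. The fingers move at their own pace and stop on an object; FORCE is the grip in N (left out, the last holds). Time passes only in rows, so rows that repeat a pose let the fingers close. It gives the time, the measured TCP pose, the force, the opening and the grip force at its end, in the units of the state.
- r.sense(): the state, without advancing time (a new reading comes with each control period).
- cams.grab_frame(name): name is "scene" or "side" or "wrist"; returns a dict with "image" (480x640x3 uint8, red, green, blue), "fx", "fy", "cx", "cy" (pixels), "position" and "orientation" of the camera in the world. Camera axes: x right, y down, z forward; pixel columns grow to the right and rows downward; lengths in mm; the calibration is good to about 2 mm. A picture is of the moment at which its call begins. There is no depth.
- sign_off(): hands the job in; it is judged then, once.
The state is a dict: "clock": time; "qpos": joint angles; "qvel": joint speeds; "joint_efforts": joint torques, N m; "eef_pos": TCP position; "tcp_rot": TCP orientation; "contact_force": force on the tool from outside, world axes, zero at the start; "wrist_torque": the same for the moment, N m; "opening": opening from 0.0 (shut) to 1.0 (fully open); "grasp_force": force on a finger pad.
Only numpy, scipy, OpenCV 4.12 (cv2) and the standard library are available. Lean on these libraries where they do the work, as an engineer would, in place of code of your own. Each camera call takes 0.05 s, during which the arm holds its last target. There are 200 camera calls.

## Working session

There is one attempt and no reset: what is moved stays moved. The work goes in short steps, Python scripts to look and compute and a shell command to move; the robot and the scene stay as the last step left them, time stands still between calls to the robot, and variables do not carry over. Pictures are saved under pics/ and viewed, at most 10 in all, crops included, and the job is handed in when it is done.

```bash
ls; mkdir -p pics
python3 - <<'E'
from rig import r,cams
import cv2,pickle
d={}
for n in ("scene","side","wrist"):
    f=cams.grab_frame(n); d[n]=f
    cv2.imwrite(f"pics/{n}0.png",f["image"][:,:,::-1]); print(n,f["fx"],f["cx"],f["cy"],f["position"],f["orientation"])
pickle.dump(d,open("f0.pkl","wb"))
print(r.finger_overhang, r.sense())
E
```

```text
pics
scene 618.3688940038081 318.3052021343115 238.07891718801162 [1072.76310597    3.6444814   743.55108886] [-2.41916411  0.01466671  1.50259333]
side 576.374402206847 311.7638352990245 240.74901679433822 [349.37793775 664.57566004 871.9088131 ] [-2.46848635  0.0125296  -2.95252614]
wrist 389.0264967085192 312.0859028208049 246.47811594673837 [625.09806227  68.90176373 374.7972234 ] [2.86438801e+00 1.73215083e-03 6.19591673e-04]
19.0 {'clock': 0.15, 'qpos': array([-2.39128804e-03,  3.53473448e-01,  1.63393730e+00, -1.03244078e-05,
        1.15518774e+00, -2.38890673e-03]), 'qvel': array([-0.00028041, -0.00255056, -0.00111301,  0.00033056,  0.00051138,
        0.00123826]), 'joint_efforts': array([-7.39769093e-04, -6.05638933e+01, -3.42338884e+01, -2.29960733e-05,
        6.16452831e-03, -4.00942213e-05]), 'eef_pos': array([6.24675555e+02, 3.16473881e-03, 2.49755007e+02]), 'tcp_rot': array([-3.14058680e+00,  7.03842976e-06,  1.57079812e+00]), 'contact_force': array([ 0.1126853 ,  0.79307455, -0.24742408]), 'wrist_torque': array([0.01405949, 0.03943825, 0.01390021]), 'grasp_force': 0.0, 'opening': 1.0001321063330262}
```

View pics/scene0.png

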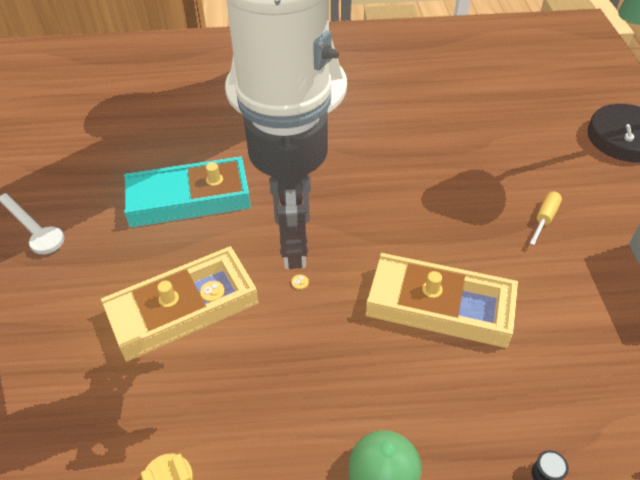

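View pics/wrist0.png

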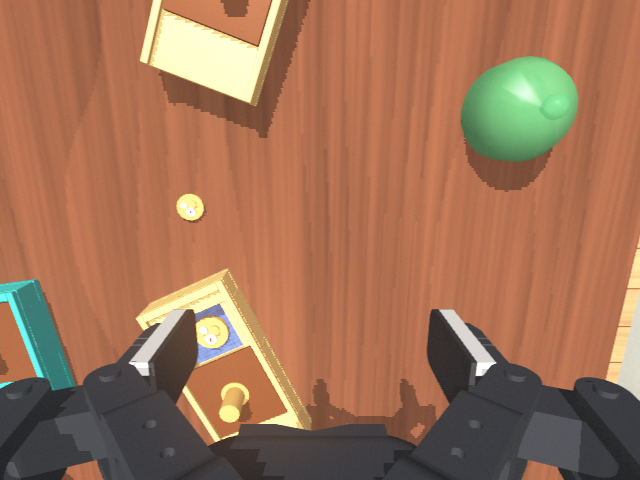

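The scene view shows the turquoise look-alike at (187,190). The movement tray is at the left: knob near (165,290), 24-px disc at (212,290). The empty tray is at the right, with its knob near (433,283) and a bare blue floor. A smaller disc lies loose at (300,282). In the wrist view, the movement tray is at the lower left with its knob top near (230,410).

```bash
cat > h.py <<'E'
import numpy as np
from scipy.spatial.transform import Rotation as R
def cast(f,uv,z):
    d=R.from_euler("xyz",f["orientation"]).apply([(uv[0]-f["cx"])/f["fx"],(uv[1]-f["cy"])/f["fy"],1])
    p=np.array(f["position"]); return p+d*(z-p[2])/d[2]
def proj(f,P):
    c=R.from_euler("xyz",f["orientation"]).inv().apply(np.array(P)-f["position"])
    return np.array([c[0]/c[2]*f["fx"]+f["cx"],c[1]/c[2]*f["fy"]+f["cy"]])
E
python3 - <<'E'
import pickle,cv2,numpy as np
from h import *
d=pickle.load(open("f0.pkl","rb"))
P=cast(d["scene"],(166,286),64); print(P,proj(d["side"],P),proj(d["wrist"],P))
a=cv2.resize(d["scene"]["image"][240:365,90:270],None,fx=4,fy=4,interpolation=cv2.INTER_CUBIC)
cv2.imwrite("pics/sc.png",a[:,:,::-1])
cv2.imwrite("pics/side0.png",d["side"]["image"][:,:,::-1])
E
```

```text
[ 545.25796061 -180.63404983   64.        ] [300.25368328 155.2205039 ] [227.93920461 410.48923932]
```

View pics/sc.png

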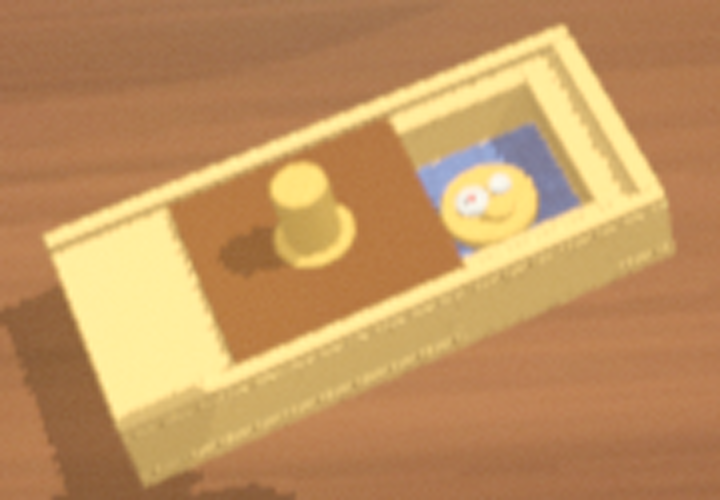

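View pics/side0.png

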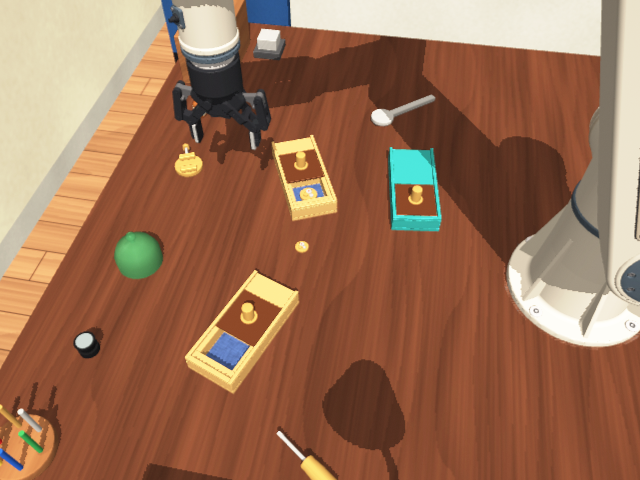

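In the crop, the knob top is at (299,182), the tray's rim corners at (45,237), (563,30) and (665,192), and the movement at (489,203). The side view agrees: knob at (300,157), movement tray at the top centre.

Run:
```python
import pickle
from h import *
d=pickle.load(open("f0.pkl","rb")); s=d["scene"]
g=lambda u,v,z: cast(s,(90+(u-1.5)/4,240+(v-1.5)/4),z)
K=g(299,182,64);A,B,C=g(45,237,36),g(563,30,36),g(665,192,36);M=g(489,203,15)
print("K",K,"side",cast(d["side"],(300.5,156),64),"M",M)
print("len",np.linalg.norm(B-A),"wid",np.linalg.norm(C-B))
u=(B-A)/np.linalg.norm(B-A);w=(C-B)/np.linalg.norm(C-B);print(u,w,u@w,np.degrees(np.arctan2(u[1],u[0])),np.degrees(np.arctan2(w[1],w[0])))
# cover edges at z34: front edge mid, back edge mid
F=(g(391,120,34)+g(464,268,34))/2;Bk=(g(170,210,34)+g(232,362,34))/2;print("coverlen",np.linalg.norm(F-Bk),"mid",(F+Bk)/2,np.degrees(np.arctan2(*(F-Bk)[1::-1])))
end=(B+C)/2; print("knob to tray end along",(end-K)@u,"lateral",(end-K)@np.array([-u[1],u[0],0]), "M along",(M-K)@u)
print(R.from_euler("xyz",r:=[-3.14059,0,1.5708]).as_matrix().round(3))
```

```text
K [ 543.55788387 -183.02177529   64.        ] side [ 544.30502947 -178.47020287   64.        ] M [ 520.66037869 -125.79149859   15.        ]
len 198.12327423185528 wid 88.19945844579648
[-4.13459556e-01  9.10522485e-01 -5.73818690e-16] [0.90050813 0.43483918 0.        ] 0.023607156869144375 114.42234481547362 25.77506093452261
coverlen 83.61392655107991 mid [ 545.4002026  -183.22037531   34.        ] 113.94968301988604
knob to tray end along 114.31477959048013 lateral -0.7079617920961311 M along 61.57664607235663
[[-0.     1.    -0.001]
 [ 1.     0.    -0.   ]
 [ 0.    -0.001 -1.   ]]
```

```bash
python3 -m crank '[[-0.04,-0.02,0,0,0,0.14,0],[-0.08,-0.036,0,0,0,0.28,0],[-0.12,-0.054,0,0,0,0.42,0],[-0.16,-0.072,0,0,0,0.56,0],[-0.181,-0.081,0,0,0,0.7,0]]' 30; python3 -m crank '[[0,0,0.04,0,0,0.14,0],[0,0,0.07,0,0,0.28,0],[0,0,0.09,0,0,0.42,0],[0,0,0.09,0,0,0.443,0],[0,0,0.09,0,0,0.443,0]]'
python3 - <<'E'
from rig import r,cams
import cv2
from h import *
f=cams.grab_frame("wrist");s=r.sense()
cv2.imwrite("pics/w1.png",f["image"][:,:,::-1]);print(s["eef_pos"],R.from_euler("xyz",s["tcp_rot"]).as_matrix().round(3),proj(f,[544,-181,64]))
E
```

```text
clock: 0.65
eef_pos: [542.3, -183.5, 250.1]
tcp_rot: [-3.141, 0.001, 0.864]
contact_force: [-0.0, 0.5, 0.0]
opening: 0.998
grasp_force: 0.0
clock: 1.15
eef_pos: [544.1, -181.0, 160.5]
tcp_rot: [-3.141, 0.0, 0.431]
contact_force: [0.3, -0.7, 1.4]
opening: 1.0
grasp_force: 0.0
[ 544.63146576 -181.13045004  161.22862507] [[ 0.908  0.418  0.001]
 [ 0.418 -0.908 -0.   ]
 [ 0.001  0.001 -1.   ]] [311.10104034 256.71005803]
```

View pics/w1.png

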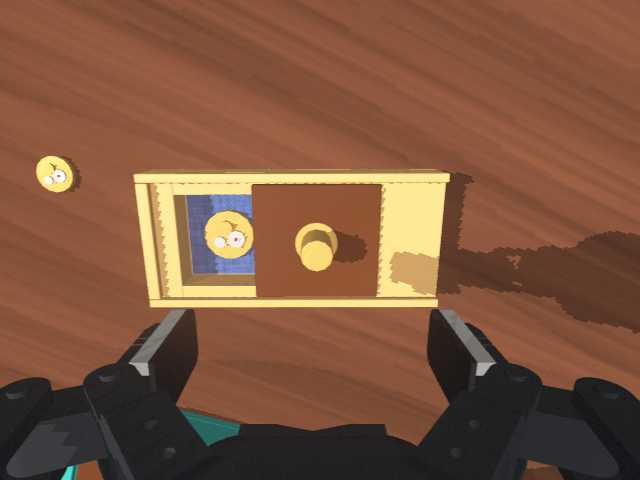

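The tray is square with the fingers. The knob top is at (317,258), about 3 mm toward tool +y from my estimate, and the movement is at (230,235). I'll descend and close on the knob.

```bash
python3 -m crank '[[0,0.003,0.04,0,0,0,0],[0,0.003,0.07,0,0,0,0],[0,0.003,0.09,0,0,0,0],[0,0.003,0.1,0,0,0,0],[0,0.003,0.1,0,0,0,0]]'; python3 -m crank '[[0,0,0,0,0,0,0.6],[0,0,0,0,0,0,0.8],[0,0,0,0,0,0,0.9],[0,0,0,0,0,0,0.9],[0,0,0,0,0,0,0.9]]' 25
```

```text
clock: 1.7
eef_pos: [545.4, -183.7, 60.3]
tcp_rot: [-3.141, 0.0, 0.429]
contact_force: [-0.1, -0.3, 0.4]
opening: 1.0
grasp_force: 0.0
clock: 2.2
eef_pos: [545.5, -183.8, 60.9]
tcp_rot: [3.141, -0.001, 0.428]
contact_force: [-0.6, 1.1, 4.9]
opening: 0.224
grasp_force: 24.9
```

The fingers stopped at about 19 mm, so the knob is held. Now I'll slide it along tool −y.

```bash
python3 -m crank '[[0,-0.01,0,0,0,0,0.9],[0,-0.02,0,0,0,0,0.9],[0,-0.03,0,0,0,0,0.9],[0,-0.04,0,0,0,0,0.9],[0,-0.05,0,0,0,0,0.9]]'; python3 -m crank '[[0,-0.003,0,0,0,0,0.9],[0,-0.006,0,0,0,0,0.9],[0,-0.009,0,0,0,0,0.9],[0,-0.009,0,0,0,0,0.9]]'
```

```text
clock: 2.7
eef_pos: [524.4, -137.9, 60.9]
tcp_rot: [3.141, -0.0, 0.428]
contact_force: [-1.7, -2.1, 6.8]
opening: 0.223
grasp_force: 25.3
clock: 3.1
eef_pos: [520.5, -129.5, 60.9]
tcp_rot: [3.141, -0.0, 0.428]
contact_force: [-3.0, -0.1, 8.9]
opening: 0.225
grasp_force: 25.4
```

```bash
python3 -m crank '[[0,-0.002,0,0,0,0,0.9],[0,-0.004,0,0,0,0,0.9],[0,-0.004,0,0,0,0,0.9]]'; python3 -m crank '[[0,-0.002,0,0,0,0,0.9],[0,-0.004,0,0,0,0,0.9],[0,-0.004,0,0,0,0,0.9]]'; python3 -m crank '[[0,-0.002,0,0,0,0,0.9],[0,-0.003,0,0,0,0,0.9],[0,-0.003,0,0,0,0,0.9]]'
```

```text
clock: 3.4
eef_pos: [518.9, -126.1, 60.9]
tcp_rot: [3.141, -0.0, 0.428]
contact_force: [-2.6, -0.8, 8.4]
opening: 0.222
grasp_force: 25.3
clock: 3.7
eef_pos: [518.6, -125.0, 61.0]
tcp_rot: [3.136, -0.001, 0.43]
contact_force: [0.2, -19.1, 0.9]
opening: 0.221
grasp_force: 25.2
clock: 4.0
eef_pos: [518.5, -124.6, 61.1]
tcp_rot: [3.132, -0.002, 0.43]
contact_force: [3.1, -35.8, -6.4]
opening: 0.221
grasp_force: 25.4
```

It met the end stop after about 64 mm of travel, with force rising to 36 N. I'll ease the push, open, and lift.

```bash
python3 -m crank '[[0,0.003,0,0,0,0,0.9],[0,0.005,0,0,0,0,0.9],[0,0.005,0,0,0,0,0.5],[0,0.005,0,0,0,0,0],[0,0.005,0,0,0,0,0]]'; python3 -m crank '[[0,0.005,0,0,0,0,0],[0,0.005,0,0,0,0,0],[0,0.005,-0.04,0,0,0,0],[0,0.005,-0.08,0,0,0,0],[0,0.005,-0.12,0,0,0,0]]';python3 -m crank '[[0,0.03,-0.03,0,0,0,0],[0,0.05,-0.03,0,0,0,0],[0,0.05,-0.03,0,0,0,0]]'
python3 - <<'E'
from rig import r,cams
import cv2
import numpy as np
a=np.hstack([cv2.resize(cams.grab_frame(n)["image"],(400,300)) for n in("scene","wrist")])
cv2.imwrite("pics/end.png",a[:,:,::-1])
E
```

```text
clock: 4.5
eef_pos: [517.9, -124.1, 60.1]
tcp_rot: [-3.141, 0.0, 0.428]
contact_force: [0.2, -0.0, 0.3]
opening: 0.726
grasp_force: 0.0
clock: 5.0
eef_pos: [520.0, -129.1, 181.4]
tcp_rot: [-3.141, 0.001, 0.428]
contact_force: [0.7, -0.1, 0.2]
opening: 0.999
grasp_force: 0.0
clock: 5.3
eef_pos: [542.5, -176.7, 211.0]
tcp_rot: [3.139, -0.002, 0.426]
contact_force: [0.3, -0.6, 0.5]
opening: 1.001
grasp_force: 0.0
```

View pics/end.png

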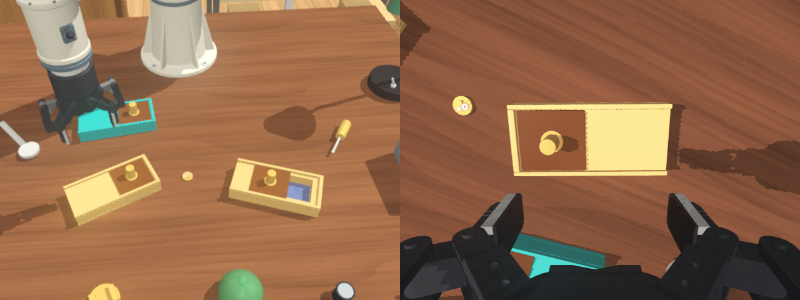

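The cover is fully shut: in the right half the knob is at (549,143) and no compartment shows. The empty tray is unmoved and the gripper is clear.

```bash
python3 -c "
from rig import sign_off
print(sign_off())"
```

```text
the job is handed in; nothing more can be done
None
```

The cover over the movement is shut against its stop and released, the empty tray's cover was not touched, and the job was handed in at about 5.4 s on the robot's clock; the hand-in call returned no verdict.

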